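Put the chromatography columns away in their boxes

TASK

The run is over: put the four loose chromatography columns away, each lying fully down in the trough of the open storage box made for its own length and thickness. Lower each one in gently, as a packed column must never be dropped, and leave the wrench and the solvent bottle where they are.

Things in the scene. Friction and masses are not known exactly. Their poses are not given: they have to be found in the camera images.
- short_centre (a point): middle of the short thin column, on its axis, 7 mm above the bench. A loose steel tube lying on its nuts, 82 mm long in all: barrel 9.5 mm thick, 46 mm long, paper label round its middle; at each end a hex nut 14 mm across flats, 14 mm long, and a 4 mm white plug. x runs along it (ends alike); any yaw, may be rolled about x. Grip across the middle.
- medium_centre (a point): middle of the medium thin column, on its axis, 7 mm above the bench. A loose steel tube lying on its nuts, 132 mm long in all: barrel 9.5 mm thick, 96 mm long, paper label round its middle; at each end a hex nut 14 mm across flats, 14 mm long, and a 4 mm white plug. x runs along it (ends alike); any yaw, may be rolled about x. Grip across the middle.
- long_centre (a point): middle of the long thin column, on its axis, 7 mm above the bench. A loose steel tube lying on its nuts, 182 mm long in all: barrel 9.5 mm thick, 146 mm long, paper label round its middle; at each end a hex nut 14 mm across flats, 14 mm long, and a 4 mm white plug. x runs along it (ends alike); any yaw, may be rolled about x. Grip across the middle.
- thick_centre (a point): middle of the thick stubby column, on its axis, 17 mm above the bench. A loose steel tube lying on its nuts, 92 mm long in all: barrel 26 mm thick, 46 mm long, paper label round its middle; at each end a hex nut 34 mm across flats, 18 mm long, and a 5 mm white plug. x runs along it (ends alike); any yaw, may be rolled about x. Grip across the middle.
- box_short: box of the short thin column, fixed, no lid: white, 104 mm long (x), 64 wide (y), 30 high. Its grey trough along x is 98 mm long; floor 22 wide, 16 up; sides slope out to 38 at the top. The middle 44 mm of the length is cut away full width, down to a 5 mm base, for fingers. Origin: centre of underside, on the bench. A column lying home has its axis along x, 23 mm up.
- box_medium: box of the medium thin column, fixed, no lid: white, 154 mm long (x), 64 wide (y), 30 high. Its grey trough along x is 148 mm long; floor 22 wide, 16 up; sides slope out to 38 at the top. The middle 44 mm of the length is cut away full width, down to a 5 mm base, for fingers. Origin: centre of underside, on the bench. A column lying home has its axis along x, 23 mm up.
- box_long: box of the long thin column, fixed, no lid: white, 204 mm long (x), 64 wide (y), 30 high. Its grey trough along x is 198 mm long; floor 22 wide, 16 up; sides slope out to 38 at the top. The middle 44 mm of the length is cut away full width, down to a 5 mm base, for fingers. Origin: centre of underside, on the bench. A column lying home has its axis along x, 23 mm up.
- box_thick: box of the thick stubby column, fixed, no lid: white, 114 mm long (x), 84 wide (y), 30 high. Its grey trough along x is 108 mm long; floor 44 wide, 12 up; sides slope out to 64 at the top. The middle 44 mm of the length is cut away full width, down to a 5 mm base, for fingers. Origin: centre of underside, on the bench. A column lying home has its axis along x, 29 mm up.
- wrench: bystander: steel wrench, 150 mm long, lying on the bench at the right; origin under its middle
- bottle: bystander: brown glass solvent bottle with a blue cap, 56 mm in diameter, 110 mm high, standing at the left; origin at the centre of its underside
Not all that is in view belongs to the job. Leave any green or yellow look-alike of the part that bears long_centre alone. Leave any pink look-alike of the part that bears medium_centre alone.

How it is judged:
By the outcome, as a careful person would: the job done as asked, in the order asked, and still so for the second after the job is handed in, with the robot touching nothing.
It also fails if it takes over 109 s, if anything falls off the work surface, if the arm or the gripper's body presses on something with over 40 N, if the wrist force passes 120 N, or if a joint passes its speed limit or range.

ROBOT

A 6-joint arm with a two-finger parallel gripper is mounted at the origin on the work surface. World frame = base frame: x ahead of the robot, y to its left, z up, the work surface at z = 0. Lengths are in mm, angles in rad, forces in N, time in s.
With the tool pointing down it reaches from about 275 to 750 mm from the base axis. Payload 10.2 kg.
Tool frame: the origin (TCP) lies midway between the tips of the shut fingers; the grasp point (between the pads) lies 19 mm behind it; z points along the fingers, y is the line along which they close (so a half turn about z gives the same grasp; the last joint's range is limited). The gripper opens to 85 mm and grips with 20 to 120 N. Pads are 22 mm wide; open, the fingers measure 114 mm over their backs; the gripper's body (76 mm by 85 mm) begins 54 mm behind the grasp point. The pads swing forward as they close: fully open they stand 13 mm farther back than shut.
Start: joints at [0.976, 0.313, 1.498, -0, 1.331, -0.223], TCP at [190.742, 489.131, 231.294] pointing down, gripper open.
Joint ranges: [-2.94, 2.94], [-0.97, 2.17], [0.19, 2.56], [-1.23, 4.37], [0.02, 3.11], [-2.88, 2.88]. Speed limits (rad/s): [2.39, 2.39, 3.01, 3.14, 3.14, 3.14].

INTERFACE

Orientations are given as a unit quaternion [w, x, y, z].
In Python, from rig import ctrl gives the robot as it stands.
- The arm moves only by the tool send_rows, never from a script. Its argument "targets" is a list of rows, each an object with "offset": the shift along the world's x, y, z in cm, a list of three; "spin": the turn about the world's z in rad. A call has 1 to 8 rows; each row is the pose to reach, as a shift and turn from the pose commanded when the call began; what a row does not reach only later rows make up. A row lasts 1/12 s, in which the tool goes at most 41.7 mm and 7.16 degrees, less where a joint would pass 70% of its speed; a pose out of reach is approached as far as the arm can. A call with a gripper value outside its range is refused whole. "grip" is the opening, from 0 (shut) to 1 (fully open), set as the call begins (left out, the last holds). The fingers move at their own pace and stop on an object; "squeeze" is the grip in N (left out, the last holds). Time passes only in rows, so rows that repeat a pose let the fingers close. It gives the time, the measured TCP pose, the force, the opening and the grip force at its end, in the units of the state.
- ctrl.sense(): the state, without advancing time (a new reading comes with each control period).
- ctrl.capture(name): name is "scene" or "top"; returns (picture, depth): 420x560x3 uint8, red, green, blue; 420x560 float32, mm along the optical axis (not along the pixel's ray), 0 where there is no reading.
- ctrl.calibration(name): a dict with "fx", "fy", "cx", "cy" (pixels), "view" (4x4, takes a point from world to camera coordinates). Camera axes: x right, y down, z forward; pixel columns grow to the right and rows downward; lengths in mm; the calibration is good to about 2 mm. A picture is of the moment at which its call begins. calibration takes no time and is no camera call.
- ctrl.finish_job(): hands the job in; it is judged then, once.
Trained networks look in the newest picture that a camera, given by its name, has taken for a name from the list of things; names that differ only in an ending like _2 or _b are one class to them, and where a whole thing is asked for, a point or a joint stands for the part that bears it (a point fixed in the world has none). Each returns a list of dicts, best first, with "conf" (0 to 1); they miss things now and then, are a little off and sometimes report something else, mostly with a low value. They report only what shows in the picture. A call takes as long as a camera call. They do not tell look-alikes from the thing itself.
- ctrl.search_frame(camera, query): "box" ([left, top, right, bottom] in pixels, round what is visible of it).
- ctrl.place_of(camera, query): "uv" ([column, row] in pixels: a listed point, or the origin of a listed thing).
The state is a dict: "time_s": time; "joints": joint angles; "dq": joint speeds; "tau": joint torques, N m; "eef_pos": TCP position; "ee_rot": TCP orientation; "force": force on the tool from outside, world axes, zero at the start; "wrist_torque": the same for the moment, N m; "grip_width": opening from 0.0 (shut) to 1.0 (fully open); "grip_force": force on a finger pad.
Only numpy, scipy, OpenCV 4.12 (cv2) and the standard library are available. Lean on these libraries where they do the work, as an engineer would, in place of code of your own. Each camera call takes 0.05 s, during which the arm holds its last target. There are 200 camera calls.

## Working session

There is one attempt and no reset: what is moved stays moved. The work goes in short steps, Python scripts to look and compute and a tool call to move; the robot and the scene stay as the last step left them, time stands still between calls to the robot, and variables do not carry over. Pictures are saved under pics/ and viewed, at most 14 in all, crops included, and the job is handed in when it is done.

Besides the shell and the picture viewer there is one more tool, called after "Emit:" as a command line: name --argument value ..., lists and objects as JSON in quotes. send_rows: Moves the arm, as the interface text tells. Its arguments: {"type":"object","properties":{"targets":{"type":"array"},"grip":{"type":"number"},"squeeze":{"type":"number"}},"required":["targets"]}

```bash
ls; mkdir -p pics; python3 - <<'E'
from rig import ctrl
import cv2,numpy as np
for n in("top","scene"):
    p,d=ctrl.capture(n); cv2.imwrite(f"pics/{n}0.png",cv2.resize(p[:,:,::-1],(800,600),interpolation=cv2.INTER_CUBIC)); np.savez(f"{n}0.npz",p=p,d=d)
    c=ctrl.calibration(n); print(n,c["fx"],c["cx"],c["cy"],np.round(c["view"],3).tolist())
print(ctrl.sense())
E
```

```text
pics
top 525.7112348854821 276.4121891930214 209.5453948236102 [[-0.045, -0.999, -0.002, 24.299], [-0.975, 0.044, -0.218, 490.227], [0.218, -0.008, -0.976, 1519.308], [0.0, 0.0, 0.0, 1.0]]
scene 395.9661568905585 276.455466147408 214.17490828746097 [[-0.121, 0.993, -0.008, 29.999], [0.844, 0.099, -0.527, -412.424], [-0.522, -0.07, -0.85, 1378.239], [0.0, 0.0, 0.0, 1.0]]
{'time_s': 0.1, 'joints': array([ 9.75628170e-01,  3.13398057e-01,  1.49834962e+00, -1.60262870e-06,
        1.33100652e+00, -2.23428287e-01]), 'dq': array([-4.49270964e-04, -1.80414162e-03, -2.71328654e-05, -7.35193066e-04,
       -1.67916144e-04, -8.31157114e-04]), 'tau': array([ 1.94078886e-03, -4.12898183e+01, -2.60140514e+01, -2.05352426e-04,
        3.07116599e-03,  3.11910719e-05]), 'eef_pos': array([190.59442446, 488.93801509, 230.79457936]), 'ee_rot': array([-2.30413633e-04,  1.84801336e-01,  9.82775727e-01, -5.33110933e-04]), 'force': array([ 0.49803934,  0.53560341, -0.5029259 ]), 'wrist_torque': array([-0.0061566 ,  0.0146303 ,  0.05297312]), 'grip_force': 0.0, 'grip_width': 1.0046884966304626}
```

View pics/top0.png

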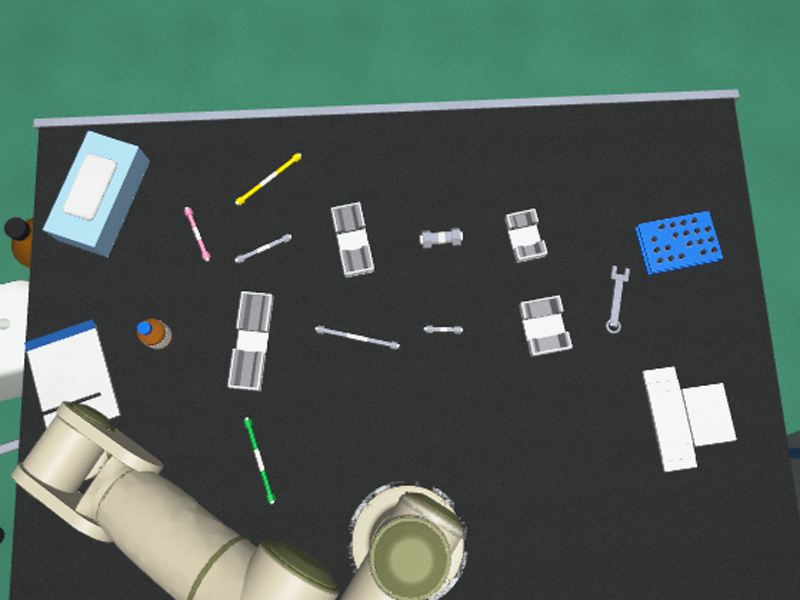

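View pics/scene0.png

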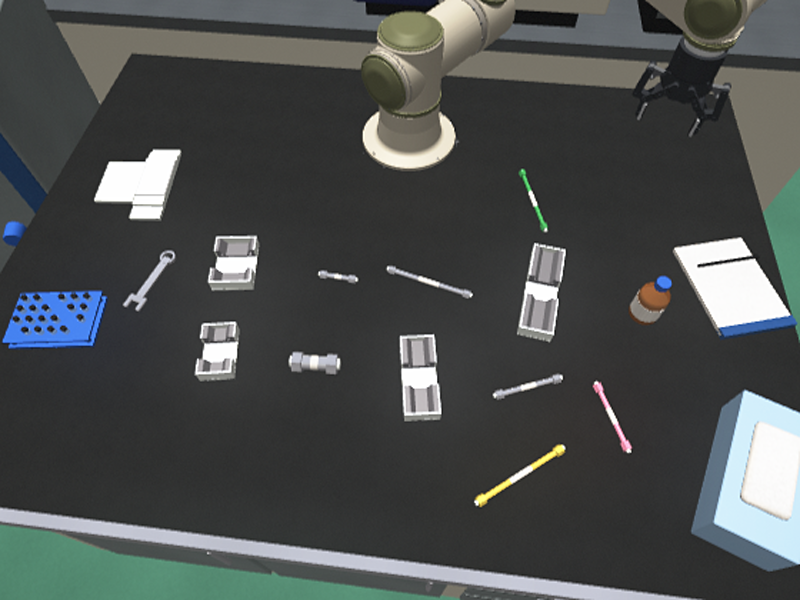

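The top view (800×600) shows the columns at these pixels: medium (263,249), thick (441,238), long (357,337) and short (443,329). The boxes are medium (352,240), short (526,235), thick (546,325) and long (250,341). The yellow, pink and green columns are look-alikes. Next I'll measure these positions from both cameras.

```bash
cat > h.py <<'E'
import numpy as np,cv2
from rig import ctrl
def backproj(cam,uv,z):
    c=ctrl.calibration(cam);V=np.array(c["view"]);R=V[:3,:3];C=-R.T@V[:3,3]
    uv=np.atleast_2d(uv).astype(float)
    r=np.c_[(uv[:,0]-c["cx"])/c["fx"],(uv[:,1]-c["cy"])/c["fy"],np.ones(len(uv))]@R
    return (C+r*((z-C[2])/r[:,2])[:,None])[:,:2]
def proj(cam,P):
    c=ctrl.calibration(cam);V=np.array(c["view"]);q=np.atleast_2d(P)@V[:3,:3].T+V[:3,3]
    return np.c_[c["fx"]*q[:,0]/q[:,2]+c["cx"],c["fy"]*q[:,1]/q[:,2]+c["cy"]]
def world(cam,d):
    c=ctrl.calibration(cam);V=np.array(c["view"]);R=V[:3,:3];C=-R.T@V[:3,3]
    v,u=np.mgrid[:d.shape[0],:d.shape[1]]
    r=np.dstack([(u-c["cx"])/c["fx"],(v-c["cy"])/c["fy"],np.ones(d.shape)])*d[...,None]
    return r@R+C
def blob(p,uv,thr=95):
    m=(p.max(2)>thr).astype(np.uint8);m=cv2.morphologyEx(m,cv2.MORPH_CLOSE,np.ones((3,3)))
    n,l=cv2.connectedComponents(m);u,v=np.round(uv).astype(int)
    w=l[v-6:v+7,u-6:u+7];k=np.bincount(w[w>0]).argmax()
    vv,uu=np.nonzero(l==k);return np.c_[uu,vv]
def rect(xy):
    (c,(w,h),a)=cv2.minAreaRect(xy.astype(np.float32))
    if w<h:w,h,a=h,w,a+90
    return np.round(c,1),round(w,1),round(h,1),round((a+90)%180-90,1)
E
cat > m.py <<'E'
from h import *
T={k:np.array(v)*.7 for k,v in dict(short=(443,329),medium=(263,249),long=(357,337),thick=(441,238)).items()}
B={k:np.array(v)*.7 for k,v in dict(short=(526,235),medium=(352,240),long=(250,341),thick=(546,325)).items()}
for cam in("top","scene"):
    f=np.load(cam+"0.npz");p,d=f["p"],f["d"];W=world(cam,d)
    print(cam,"bench z",np.median(W[200:330,260:330,2]))
    for k in T:
        z=17 if k=="thick" else 7
        xy=backproj("top",T[k],z)[0];uv=proj(cam,np.r_[xy,z])[0]
        print("col",k,*rect(backproj(cam,blob(p,uv),z)))
    for k in B:
        xy=backproj("top",B[k],20)[0];uv=proj(cam,np.r_[xy,20])[0]
        b=blob(p,uv);w=W[b[:,1],b[:,0]];w=w[(w[:,2]>25)&(w[:,2]<36)]
        print("box",k,*rect(w[:,:2]),len(w),"zmed",round(np.median(w[:,2]),1))
    for q in("wrench","bottle"): 
        r=ctrl.place_of(cam,q)[:1];print(q,[backproj(cam,x["uv"],0).round() for x in r])
E
python3 m.py
```

```text
top bench z 1.5553117435883905
col short [431.2 -96.3] 82.6 15.5 87.4
col medium [629.7 286.3] 133.6 16.4 -66.8
col long [423.4  87.5] 184.2 15.8 75.1
col thick [ 632.3 -103.5] 94.3 39.2 -89.1
box short [ 629.9 -288.6] 105.4 65.4 9.9 215 zmed 29.6
box medium [637.8  89. ] 156.7 63.5 9.2 365 zmed 29.9
box long [424.6 310.7] 205.3 65.6 -8.1 594 zmed 30.0
box thick [ 427.9 -313.5] 115.1 84.8 8.3 246 zmed 30.0
wrench [array([[ 485., -485.]])]
bottle [array([[448., 515.]])]
scene bench z 0.22623121380956945
col short [431.2 -95.3] 82.5 19.4 86.4
col medium [629.9 288.5] 135.5 16.9 -67.3
col long [422.1  88.9] 182.9 19.9 75.3
col thick [ 633.4 -103.8] 95.5 39.1 -88.3
box short [ 631.  -286.5] 107.2 64.8 10.6 309 zmed 28.8
box medium [639.   91.3] 156.3 64.1 9.6 552 zmed 29.0
box long [426.1 313.9] 207.6 64.4 -8.2 612 zmed 29.1
box thick [ 429.6 -311. ] 117.6 84.7 8.0 258 zmed 28.7
wrench [array([[630., 286.]])]
bottle [array([[445., 510.]])]
```

Emit:
send_rows --targets '[{"offset": [43.9, -20.2, -13], "spin": -0.797}, {"offset": [43.9, -20.2, -13], "spin": -0.797}, {"offset": [43.9, -20.2, -13], "spin": -0.797}, {"offset": [43.9, -20.2, -13], "spin": -0.797}, {"offset": [43.9, -20.2, -13], "spin": -0.797}, {"offset": [43.9, -20.2, -13], "spin": -0.797}, {"offset": [43.9, -20.2, -13], "spin": -0.797}, {"offset": [43.9, -20.2, -13], "spin": -0.797}]' --grip 0.5 --squeeze 40

```text
time_s: 0.97
eef_pos: [484.8, 353.4, 144.1]
ee_rot: [-0.0, 0.553, 0.833, -0.0]
force: [-0.5, 0.3, -0.2]
grip_width: 0.5
grip_force: 0.0
```

Emit:
send_rows --targets '[{"offset": [14.6, -6.7, -8], "spin": 0.0}, {"offset": [14.6, -6.7, -8], "spin": 0.0}, {"offset": [14.6, -6.7, -8], "spin": 0.0}, {"offset": [14.6, -6.7, -8], "spin": 0.0}, {"offset": [14.6, -6.7, -8], "spin": 0.0}, {"offset": [14.6, -6.7, -8], "spin": 0.0}, {"offset": [14.6, -6.7, -8], "spin": 0.0}]'

```text
time_s: 1.55
eef_pos: [628.9, 287.5, 64.2]
ee_rot: [-0.0, 0.552, 0.834, -0.0]
force: [-0.4, 0.4, 0.1]
grip_width: 0.501
grip_force: 0.0
```

```bash
cat > look.py <<'E'
import sys
from h import *
# look.py tag x y z : crop of both cameras round a world point
tag=sys.argv[1];P=np.array(list(map(float,sys.argv[2:5])));o=[]
for cam in("top","scene"):
    p,_=ctrl.capture(cam);u,v=np.clip(np.round(proj(cam,P)[0]).astype(int),[50,50],[509,369])
    o.append(cv2.resize(p[v-50:v+50,u-50:u+50,::-1],(400,400),interpolation=cv2.INTER_CUBIC))
cv2.imwrite(f"pics/{tag}.png",np.hstack(o));print(ctrl.sense()["eef_pos"],ctrl.sense()["grip_width"])
E
python3 look.py med1 630 287 20
```

```text
[628.48888714 288.56260765  65.67279081] 0.4981291860598919
```

View pics/med1.png

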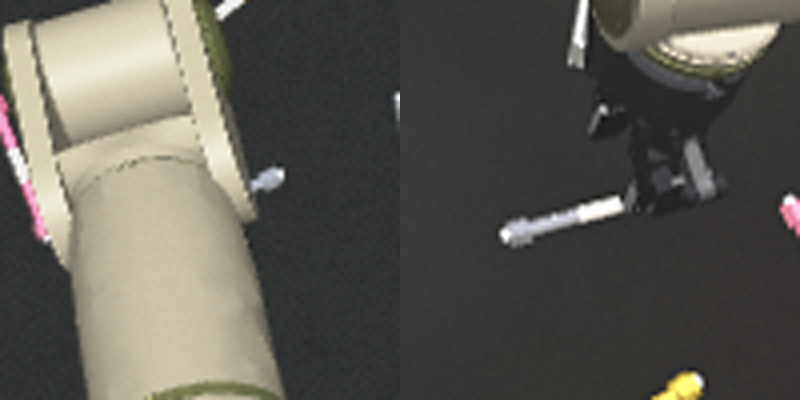

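The right-hand crop shows the gripper over the column near (650,190), lined up across it. I'll go down and grip.

Emit:
send_rows --targets '[{"offset": [0.1, 0, -3], "spin": 0}, {"offset": [0.1, 0, -5], "spin": 0}, {"offset": [0.1, 0, -6.1], "spin": 0}, {"offset": [0.1, 0, -6.1], "spin": 0}]'

```text
time_s: 1.98
eef_pos: [628.4, 288.1, 2.0]
ee_rot: [-0.001, 0.551, 0.834, -0.001]
force: [-0.5, -0.4, -0.2]
grip_width: 0.499
grip_force: 0.0
```

Emit:
send_rows --targets '[{"offset": [0, 0, 0], "spin": 0}, {"offset": [0, 0, 0], "spin": 0}, {"offset": [0, 0, 0], "spin": 0}, {"offset": [0, 0, 0], "spin": 0}, {"offset": [0, 0, 0], "spin": 0}, {"offset": [0, 0, 0], "spin": 0}]' --grip 0 --squeeze 40

```text
time_s: 2.48
eef_pos: [630.9, 288.0, 5.7]
ee_rot: [0.001, 0.552, 0.834, 0.001]
force: [-2.1, 0.3, 6.8]
grip_width: 0.087
grip_force: 39.3
```

Emit:
send_rows --targets '[{"offset": [0, 0, 1], "spin": 0}, {"offset": [0, 0, 3], "spin": 0}, {"offset": [0, 0, 5.5], "spin": 0}, {"offset": [0, 0, 8], "spin": 0}, {"offset": [0, 0, 10], "spin": 0}, {"offset": [0, 0, 10], "spin": 0}]'

```text
time_s: 2.98
eef_pos: [632.1, 288.1, 109.6]
ee_rot: [0.003, 0.552, 0.834, 0.003]
force: [-0.2, -0.3, 0.9]
grip_width: 0.083
grip_force: 39.2
```

```bash
python3 look.py med2 630 287 90; python3 -c "
from rig import ctrl
print(ctrl.sense()['grip_width'],ctrl.sense()['grip_force'])"
```

```text
[630.29132215 287.55691693 104.41296535] 0.08465129137920886
0.08465129137920886 39.19519901275635
```

View pics/med2.png

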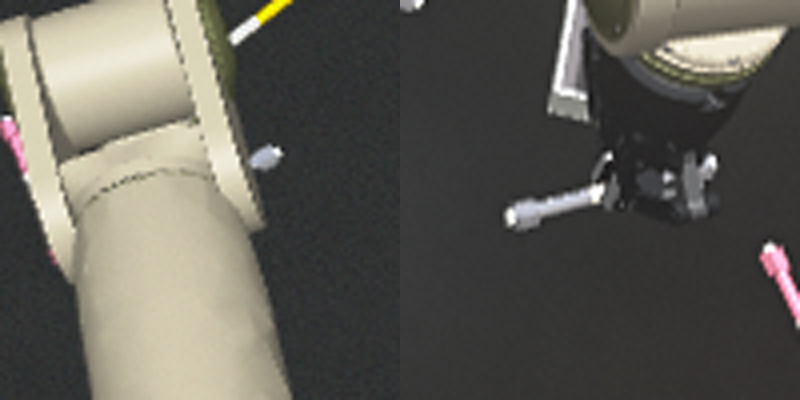

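The column is held level in the right-hand crop, with its visible nut near (520,212). Now I'll carry it to its box.

Emit:
send_rows --targets '[{"offset": [0.0, -0.8, 0], "spin": 0.08}, {"offset": [0.1, -2.4, 0], "spin": 0.19}, {"offset": [0.2, -4, 0], "spin": 0.3}, {"offset": [0.3, -5.8, 0], "spin": 0.41}, {"offset": [0.3, -7.6, 0], "spin": 0.52}, {"offset": [0.4, -9.4, 0], "spin": 0.63}, {"offset": [0.5, -11.2, 0], "spin": 0.74}, {"offset": [0.5, -13, 0], "spin": 0.85}]'

```text
time_s: 3.75
eef_pos: [634.4, 156.6, 102.0]
ee_rot: [-0.001, 0.156, 0.988, -0.0]
force: [0.3, 0.4, -0.9]
grip_width: 0.086
grip_force: 39.2
```

Emit:
send_rows --targets '[{"offset": [0.1, -1.7, 0], "spin": 0.11}, {"offset": [0.2, -3.4, -1], "spin": 0.22}, {"offset": [0.3, -5, -2], "spin": 0.32}, {"offset": [0.3, -6.2, -3], "spin": 0.42}, {"offset": [0.3, -6.7, -4], "spin": 0.487}, {"offset": [0.3, -6.7, -5], "spin": 0.487}, {"offset": [0.3, -6.7, -5], "spin": 0.487}, {"offset": [0.3, -6.7, -5], "spin": 0.487}]'

```text
time_s: 4.42
eef_pos: [637.6, 91.1, 52.7]
ee_rot: [-0.001, -0.083, 0.997, 0.0]
force: [-0.3, 0.4, -1.2]
grip_width: 0.083
grip_force: 39.2
```

```bash
python3 look.py med3 638 90 50
```

```text
[638.29419066  91.16134864  53.9994181 ] 0.08277582457202819
```

View pics/med3.png

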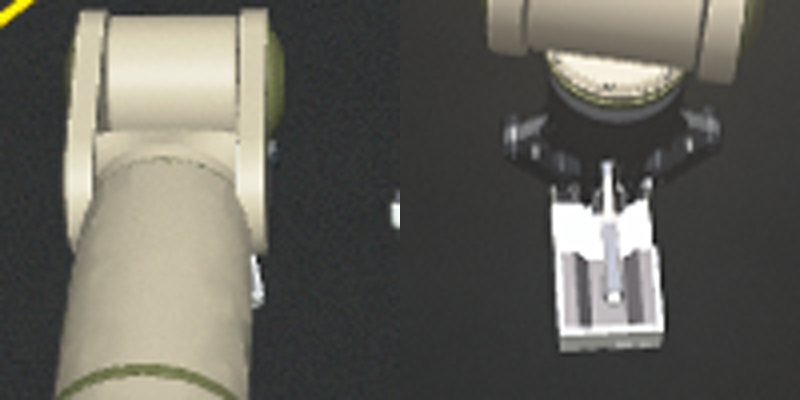

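The column is centred over the trough: in the right-hand crop its end is at (613,297) between sides at about 560 and 660. Lowering it now.

Emit:
send_rows --targets '[{"offset": [0, 0, -1], "spin": 0}, {"offset": [0, 0, -2], "spin": 0}, {"offset": [0, 0, -2.6], "spin": 0}, {"offset": [0, 0, -3], "spin": 0}, {"offset": [0, 0, -3.2], "spin": 0}, {"offset": [0, 0, -3.3], "spin": 0}, {"offset": [0, 0, -3.4], "spin": 0}, {"offset": [0, 0, -3.4], "spin": 0}]'

```text
time_s: 5.18
eef_pos: [637.7, 90.7, 21.6]
ee_rot: [-0.001, -0.084, 0.996, -0.0]
force: [-11.6, -1.2, 17.4]
grip_width: 0.084
grip_force: 40.9
```

Emit:
send_rows --targets '[{"offset": [0, 0, 0.1], "spin": 0}, {"offset": [0, 0, 0.1], "spin": 0}, {"offset": [0, 0, 0.1], "spin": 0}]'

```text
time_s: 5.43
eef_pos: [638.2, 90.7, 21.7]
ee_rot: [0.0, -0.084, 0.996, -0.0]
force: [-4.9, -0.6, 9.4]
grip_width: 0.083
grip_force: 40.0
```

```bash
cp look.py l2.py; sed -i 's/u-50:u+50/u-35:u+35/;s/v-50:v+50/v-35:v+35/' l2.py; python3 l2.py med4 645 90 25; python3 -c "
from rig import ctrl
print(ctrl.sense()['force'])"
```

```text
[638.20971572  90.67905784  21.65056626] 0.08464726588587601
[-5.07547138  0.08389821  9.78930235]
```

View pics/med4.png

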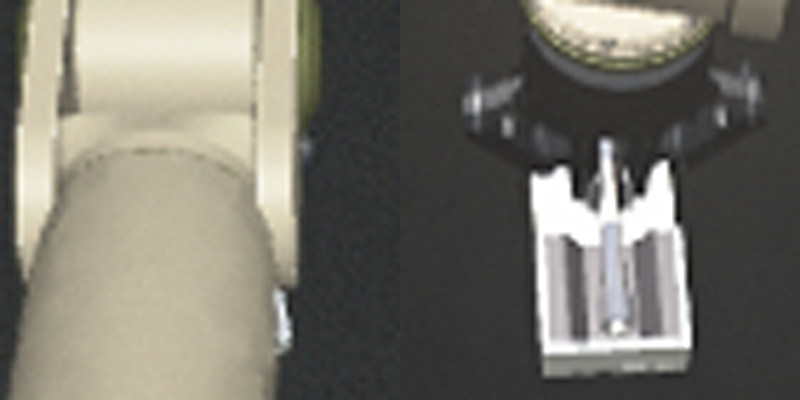

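Seated, with contact still reading about 9 N. I'll ease up slightly, release and rise.

Emit:
send_rows --targets '[{"offset": [0, 0, 0.05], "spin": 0}, {"offset": [0, 0, 0.05], "spin": 0}, {"offset": [0, 0, 0.05], "spin": 0}, {"offset": [0, 0, 0.05], "spin": 0}]' --grip 0.3

```text
time_s: 5.87
eef_pos: [638.1, 90.5, 20.9]
ee_rot: [-0.0, -0.084, 0.996, 0.0]
force: [0.0, -0.7, 0.5]
grip_width: 0.299
grip_force: 0.0
```

Emit:
send_rows --targets '[{"offset": [0, 0, 1], "spin": 0}, {"offset": [0, 0, 3], "spin": 0}, {"offset": [0, 0, 6], "spin": 0}, {"offset": [0, 0, 9], "spin": 0}, {"offset": [0, 0, 9], "spin": 0}]'

```text
time_s: 6.28
eef_pos: [640.9, 90.6, 118.4]
ee_rot: [0.005, -0.084, 0.996, -0.001]
force: [0.8, 0.5, 0.5]
grip_width: 0.303
grip_force: 0.0
```

Emit:
send_rows --targets '[{"offset": [-4, 0, 0], "spin": 0.12}, {"offset": [-8, 0, 0], "spin": 0.24}, {"offset": [-12, 0, 0], "spin": 0.36}, {"offset": [-15, -0.1, 0], "spin": 0.48}, {"offset": [-17, -0.1, 0], "spin": 0.6}, {"offset": [-19, -0.1, 0], "spin": 0.72}, {"offset": [-20.5, -0.2, -1], "spin": 0.84}, {"offset": [-21.6, -0.2, -3], "spin": 0.96}]' --grip 0.5

```text
time_s: 6.95
eef_pos: [422.4, 88.6, 83.0]
ee_rot: [0.002, -0.537, 0.843, -0.002]
force: [0.7, -0.0, -1.1]
grip_width: 0.5
grip_force: 0.0
```

Emit:
send_rows --targets '[{"offset": [0, 0, -1], "spin": 0.1}, {"offset": [0, 0, -2], "spin": 0.185}, {"offset": [0, 0, -2], "spin": 0.185}, {"offset": [0, 0, -2], "spin": 0.185}, {"offset": [0, 0, -2], "spin": 0.185}]'

```text
time_s: 7.37
eef_pos: [422.8, 99.6, 61.4]
ee_rot: [-0.005, -0.605, 0.796, -0.008]
force: [-0.0, -0.8, 0.5]
grip_width: 0.5
grip_force: 0.0
```

```bash
python3 - <<'E'
from h import *
p,d=ctrl.capture("top");q,e=ctrl.capture("scene")
np.savez("t1.npz",p=p,d=d);np.savez("s1.npz",p=q,d=e)
z=23
u,v=proj("top",[[638,90,25]])[0].round().astype(int);a,b=proj("scene",[[638,90,25]])[0].round().astype(int)
cv2.imwrite("pics/chk.png",np.hstack([cv2.resize(i[y-30:y+30,x-30:x+30,::-1],(400,400),interpolation=cv2.INTER_CUBIC) for i,x,y in((p,u,v),(q,a,b))]))
w=[ctrl.sense() for _ in range(3)];print(w[-1]["eef_pos"],w[-1]["ee_rot"])
E
```

```text
[422.77693154  99.39956908  61.40934146] [-0.00548023 -0.60463314  0.79644308 -0.00819476]
```

View pics/chk.png

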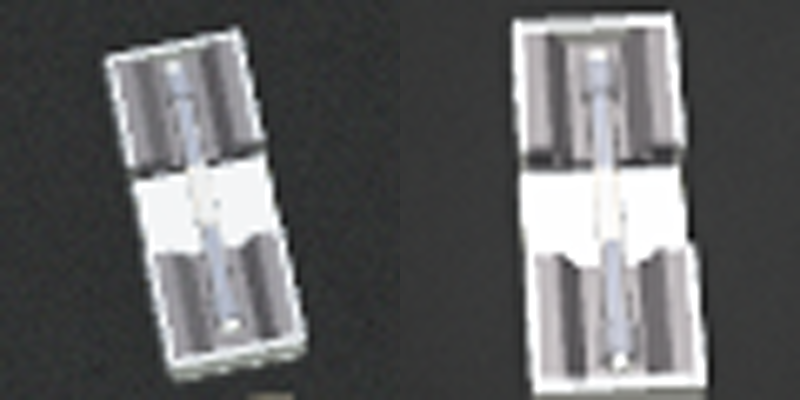

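```bash
python3 -c "
from rig import ctrl
s=ctrl.sense()
print(s['joints'],s['dq'],s['force'])"
```

```text
[-0.02821267  0.35298822  1.95649822 -0.02660376  0.83054716 -2.87976443] [ 0.00069255  0.00233711  0.00428889 -0.00125914 -0.00141794  0.00010424] [ 0.07629584 -0.26781662  0.23705189]
```

Medium is lying home in both views. The last wrist joint has reached its limit, so I'll use the half-turn-equivalent grasp instead.

Emit:
send_rows --targets '[{"offset": [0, 0, 0], "spin": -0.12}, {"offset": [0, 0, 0], "spin": -0.24}, {"offset": [0, 0, 0], "spin": -0.36}, {"offset": [0, 0, 0], "spin": -0.48}, {"offset": [0, 0, 0], "spin": -0.6}, {"offset": [0, 0, 0], "spin": -0.72}, {"offset": [0, 0, 0], "spin": -0.84}, {"offset": [0, 0, 0], "spin": -0.96}]'

```text
time_s: 8.13
eef_pos: [422.7, 99.4, 61.3]
ee_rot: [-0.009, -0.166, 0.986, -0.004]
force: [0.2, -0.6, -1.3]
grip_width: 0.504
grip_force: 0.0
```

Emit:
send_rows --targets '[{"offset": [0, 0, 0], "spin": -0.12}, {"offset": [0, 0, 0], "spin": -0.24}, {"offset": [0, 0, 0], "spin": -0.36}, {"offset": [0, 0, 0], "spin": -0.48}, {"offset": [0, 0, 0], "spin": -0.6}, {"offset": [0, 0, 0], "spin": -0.72}, {"offset": [0, 0, 0], "spin": -0.84}, {"offset": [0, 0, 0], "spin": -0.96}]'

```text
time_s: 8.8
eef_pos: [422.7, 99.4, 61.2]
ee_rot: [-0.009, 0.308, 0.951, 0.001]
force: [-0.8, 0.2, -0.3]
grip_width: 0.497
grip_force: 0.0
```

Emit:
send_rows --targets '[{"offset": [0, 0, 0], "spin": -0.12}, {"offset": [0, 0, 0], "spin": -0.24}, {"offset": [0, 0, 0], "spin": -0.36}, {"offset": [0, 0, 0], "spin": -0.48}, {"offset": [0, 0, 0], "spin": -0.6}, {"offset": [0, 0, 0], "spin": -0.72}, {"offset": [0, 0, 0], "spin": -0.84}, {"offset": [0, 0, 0], "spin": -0.96}]'

```text
time_s: 9.47
eef_pos: [422.6, 99.4, 61.2]
ee_rot: [-0.008, 0.713, 0.701, 0.005]
force: [0.3, 0.3, -0.4]
grip_width: 0.495
grip_force: 0.0
```

Emit:
send_rows --targets '[{"offset": [0, 0, 0], "spin": -0.12}, {"offset": [0, 0, 0], "spin": -0.24}, {"offset": [0, 0, 0], "spin": -0.26}, {"offset": [0, 0, 0], "spin": -0.26}]'

```text
time_s: 9.8
eef_pos: [422.5, 99.5, 61.1]
ee_rot: [-0.008, 0.795, 0.606, 0.006]
force: [-0.6, -0.0, -0.1]
grip_width: 0.502
grip_force: 0.0
```

Emit:
send_rows --targets '[{"offset": [0, -1.1, -1], "spin": 0.01}, {"offset": [0, -1.1, -3], "spin": 0.01}, {"offset": [0, -1.1, -5], "spin": 0.01}, {"offset": [0, -1.1, -5.7], "spin": 0.01}, {"offset": [0, -1.1, -5.8], "spin": 0.01}, {"offset": [0, -1.1, -5.8], "spin": 0.01}]'

```text
time_s: 10.3
eef_pos: [422.5, 88.7, 3.0]
ee_rot: [-0.008, 0.792, 0.61, 0.006]
force: [0.5, 0.2, 0.5]
grip_width: 0.495
grip_force: 0.0
```

Emit:
send_rows --targets '[{"offset": [0, 0, 0], "spin": 0}, {"offset": [0, 0, 0], "spin": 0}, {"offset": [0, 0, 0], "spin": 0}, {"offset": [0, 0, 0], "spin": 0}, {"offset": [0, 0, 0], "spin": 0}, {"offset": [0, 0, 0], "spin": 0}]' --grip 0 --squeeze 40

```text
time_s: 10.8
eef_pos: [422.9, 88.7, 3.5]
ee_rot: [-0.007, 0.792, 0.61, 0.007]
force: [-0.2, 0.8, 7.1]
grip_width: 0.084
grip_force: 39.3
```

Emit:
send_rows --targets '[{"offset": [0, 0, 1], "spin": 0}, {"offset": [0, 0, 3], "spin": 0}, {"offset": [0, 0, 5.5], "spin": 0}, {"offset": [0, 1, 8], "spin": 0.08}, {"offset": [0, 2.4, 9], "spin": 0.18}, {"offset": [0, 4, 9], "spin": 0.28}, {"offset": [0, 5.8, 9], "spin": 0.39}, {"offset": [0, 7.6, 9], "spin": 0.5}]'

```text
time_s: 11.47
eef_pos: [422.2, 165.4, 93.1]
ee_rot: [-0.009, 0.615, 0.788, 0.004]
force: [1.0, -0.8, -1.4]
grip_width: 0.085
grip_force: 39.3
```

Emit:
send_rows --targets '[{"offset": [0, 1.8, 0], "spin": 0.11}, {"offset": [0, 3.6, 0], "spin": 0.22}, {"offset": [0.1, 5.4, 0], "spin": 0.33}, {"offset": [0.1, 7.2, 0], "spin": 0.44}, {"offset": [0.2, 9, 0], "spin": 0.55}, {"offset": [0.2, 10.8, 0], "spin": 0.66}, {"offset": [0.3, 12.3, 0], "spin": 0.77}, {"offset": [0.3, 13.5, 0], "spin": 0.88}]'

```text
time_s: 12.13
eef_pos: [425.1, 300.8, 92.8]
ee_rot: [-0.01, 0.22, 0.975, -0.0]
force: [0.5, 0.3, -1.1]
grip_width: 0.09
grip_force: 39.3
```

Emit:
send_rows --targets '[{"offset": [0, 0.8, -1], "spin": 0.1}, {"offset": [0, 1.3, -2], "spin": 0.2}, {"offset": [0, 1.3, -3], "spin": 0.28}, {"offset": [0, 1.3, -4], "spin": 0.307}, {"offset": [0, 1.3, -4], "spin": 0.307}, {"offset": [0, 1.3, -4], "spin": 0.307}]'

```text
time_s: 12.63
eef_pos: [425.0, 312.6, 52.7]
ee_rot: [-0.01, 0.072, 0.997, -0.002]
force: [0.1, 0.5, -0.2]
grip_width: 0.088
grip_force: 39.3
```

```bash
python3 look.py lon 425 312 50;  python3 -c "
from rig import ctrl
s=ctrl.sense();print(s['ee_rot'],s['joints'],s['force'])"
```

```text
[425.58118055 312.77229219  53.40497179] 0.08288729087195569
[-0.00934507  0.07204436  0.99735615 -0.0017263 ] [ 0.4089954   0.5377522   1.67619144  0.00689061  0.94582698 -1.02166305] [ 0.01337667 -0.38770946 -0.51693232]
```

View pics/lon.png

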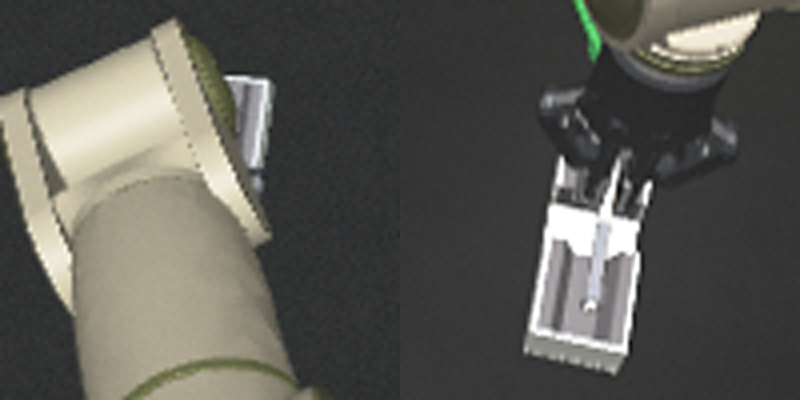

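The long column is centred over its trough, with its end at (590,303) in the right-hand crop. Lowering it.

Emit:
send_rows --targets '[{"offset": [0, 0, -1], "spin": 0}, {"offset": [0, 0, -2], "spin": 0}, {"offset": [0, 0, -2.5], "spin": 0}, {"offset": [0, 0, -2.9], "spin": 0}, {"offset": [0, 0, -3.1], "spin": 0}, {"offset": [0, 0, -3.2], "spin": 0}, {"offset": [0, 0, -3.25], "spin": 0}, {"offset": [0, 0, -3.25], "spin": 0}]'

```text
time_s: 13.4
eef_pos: [425.4, 312.8, 20.3]
ee_rot: [-0.01, 0.072, 0.997, -0.002]
force: [0.4, -0.1, -0.8]
grip_width: 0.086
grip_force: 39.3
```

No contact yet, so I'll go down in half-millimetre steps.

Emit:
send_rows --targets '[{"offset": [0, 0, -0.05], "spin": 0}, {"offset": [0, 0, -0.1], "spin": 0}, {"offset": [0, 0, -0.1], "spin": 0}]'

```text
time_s: 13.65
eef_pos: [425.5, 312.8, 19.6]
ee_rot: [-0.009, 0.072, 0.997, -0.002]
force: [0.6, 0.1, 1.2]
grip_width: 0.086
grip_force: 39.6
```

Emit:
send_rows --targets '[{"offset": [0, 0, -0.03], "spin": 0}, {"offset": [0, 0, -0.06], "spin": 0}, {"offset": [0, 0, -0.06], "spin": 0}]'

```text
time_s: 13.9
eef_pos: [425.5, 312.8, 19.5]
ee_rot: [-0.009, 0.072, 0.997, -0.002]
force: [-2.2, -1.9, 9.3]
grip_width: 0.087
grip_force: 40.3
```

Emit:
send_rows --targets '[{"offset": [0, 0, 0], "spin": 0}, {"offset": [0, 0, 0], "spin": 0}, {"offset": [0, 0, 0], "spin": 0}, {"offset": [0, 0, 0], "spin": 0}]' --grip 0.3

```text
time_s: 14.23
eef_pos: [425.3, 312.7, 18.5]
ee_rot: [-0.01, 0.072, 0.997, -0.002]
force: [-0.1, 0.3, -0.4]
grip_width: 0.297
grip_force: 0.0
```

Emit:
send_rows --targets '[{"offset": [0, 0, 1], "spin": 0}, {"offset": [0, 0, 3], "spin": 0}, {"offset": [0, 0, 6], "spin": 0}, {"offset": [0, -3, 8], "spin": -0.1}, {"offset": [0, -6.5, 8], "spin": -0.22}, {"offset": [0, -10, 8], "spin": -0.34}, {"offset": [0.1, -13.5, 8], "spin": -0.46}, {"offset": [0.2, -17, 8], "spin": -0.58}]'

```text
time_s: 14.9
eef_pos: [427.1, 141.3, 99.5]
ee_rot: [-0.009, 0.356, 0.934, 0.001]
force: [-0.1, 0.3, 0.1]
grip_width: 0.298
grip_force: 0.0
```

Emit:
send_rows --targets '[{"offset": [0.1, -3.5, 0], "spin": -0.12}, {"offset": [0.1, -7, 0], "spin": -0.24}, {"offset": [0.2, -10.5, 0], "spin": -0.36}, {"offset": [0.3, -14, 0], "spin": -0.48}, {"offset": [0.3, -17.5, -1], "spin": -0.6}, {"offset": [0.4, -21, -2], "spin": -0.72}, {"offset": [0.4, -23.8, -3], "spin": -0.84}, {"offset": [0.4, -23.8, -4], "spin": -0.9}]' --grip 0.5

```text
time_s: 15.57
eef_pos: [432.0, -99.7, 59.1]
ee_rot: [-0.007, 0.729, 0.685, 0.005]
force: [0.0, 0.7, -0.1]
grip_width: 0.495
grip_force: 0.0
```

Emit:
send_rows --targets '[{"offset": [0, 0, 0], "spin": 0}, {"offset": [0, 0, 0], "spin": 0}]'

```text
time_s: 15.73
eef_pos: [431.1, -95.1, 59.0]
ee_rot: [-0.009, 0.725, 0.689, 0.005]
force: [0.3, 0.2, 1.2]
grip_width: 0.501
grip_force: 0.0
```

```bash
python3 - <<'E'
from h import *
(p,d),(q,e)=ctrl.capture("top"),ctrl.capture("scene")
o=[]
for i,c,P in((p,"top",[425,312,25]),(q,"scene",[425,312,25]),(q,"scene",[431,-96,10])):
    x,y=proj(c,[P])[0].round().astype(int);o.append(cv2.resize(i[y-40:y+40,x-40:x+40,::-1],(266,266),interpolation=cv2.INTER_CUBIC))
cv2.imwrite("pics/chk2.png",np.hstack(o));s=ctrl.sense();print(s["eef_pos"],s["ee_rot"],s["joints"])
E
```

```text
[431.60702588 -94.73219444  59.43659755] [-0.00806804  0.72433677  0.68937872  0.00530445] [-0.49146345  0.37206542  1.93369743  0.02017624  0.84793195 -0.45545707]
```

View pics/chk2.png

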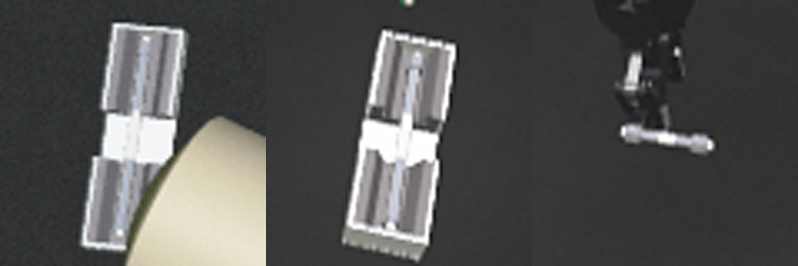

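The long column is home. The gripper is above the short column, so I'll go down and grip it.

Emit:
send_rows --targets '[{"offset": [0, -0.1, -2], "spin": 0}, {"offset": [0, -0.1, -4], "spin": 0}, {"offset": [0, -0.1, -5.3], "spin": 0}, {"offset": [0, -0.1, -5.6], "spin": 0}, {"offset": [0, -0.1, -5.6], "spin": 0}]'

```text
time_s: 16.25
eef_pos: [431.3, -95.7, 2.7]
ee_rot: [-0.009, 0.725, 0.689, 0.005]
force: [0.0, 0.5, -0.3]
grip_width: 0.505
grip_force: 0.0
```

Emit:
send_rows --targets '[{"offset": [0, 0, 0], "spin": 0}, {"offset": [0, 0, 0], "spin": 0}, {"offset": [0, 0, 0], "spin": 0}, {"offset": [0, 0, 0], "spin": 0}, {"offset": [0, 0, 0], "spin": 0}, {"offset": [0, 0, 0], "spin": 0}]' --grip 0 --squeeze 40

```text
time_s: 16.75
eef_pos: [431.9, -96.4, 3.6]
ee_rot: [-0.008, 0.725, 0.688, 0.006]
force: [-0.5, 1.0, 7.3]
grip_width: 0.088
grip_force: 39.1
```

Emit:
send_rows --targets '[{"offset": [0, 0, 1], "spin": 0}, {"offset": [0, 0, 3], "spin": 0}, {"offset": [0, 0, 5.5], "spin": 0}, {"offset": [1, -1, 8], "spin": -0.08}, {"offset": [2.6, -2.5, 9], "spin": -0.18}, {"offset": [4.4, -4.2, 9], "spin": -0.29}, {"offset": [6.2, -6, 9], "spin": -0.4}, {"offset": [8, -7.7, 9], "spin": -0.51}]'

```text
time_s: 17.42
eef_pos: [512.1, -174.2, 93.4]
ee_rot: [-0.006, 0.877, 0.481, 0.007]
force: [0.3, -0.6, -1.3]
grip_width: 0.088
grip_force: 39.2
```

Emit:
send_rows --targets '[{"offset": [1.8, -1.7, 0], "spin": -0.11}, {"offset": [3.6, -3.4, 0], "spin": -0.22}, {"offset": [5.4, -5.1, 0], "spin": -0.33}, {"offset": [7.2, -6.8, 0], "spin": -0.44}, {"offset": [9, -8.5, 0], "spin": -0.55}, {"offset": [10.6, -10.2, -1], "spin": -0.66}, {"offset": [11.6, -11.2, -2], "spin": -0.77}, {"offset": [11.9, -11.5, -3], "spin": -0.832}]'

```text
time_s: 18.08
eef_pos: [631.2, -289.9, 62.3]
ee_rot: [-0.003, 0.996, 0.085, 0.01]
force: [-1.0, -0.0, -0.8]
grip_width: 0.088
grip_force: 39.2
```

Emit:
send_rows --targets '[{"offset": [0, 0, -1], "spin": 0}, {"offset": [0, 0, -1], "spin": 0}, {"offset": [0, 0, -1], "spin": 0}]'

```text
time_s: 18.33
eef_pos: [629.9, -287.7, 52.5]
ee_rot: [-0.004, 0.996, 0.089, 0.009]
force: [0.6, -0.4, -0.8]
grip_width: 0.087
grip_force: 39.2
```

```bash
python3 look.py sho 630 -287 50;  python3 -c "
from rig import ctrl
s=ctrl.sense();print(s['ee_rot'],s['joints'],s['force'])"
```

```text
[ 630.43116168 -288.09607516   53.70547355] 0.08337425152047177
[-0.00312756  0.99599129  0.08886443  0.00973033] [-0.60367493  0.83805719  1.11915818  0.01869774  1.1734569   0.78200703] [-0.38704795 -0.12826273 -0.59323434]
```

View pics/sho.png

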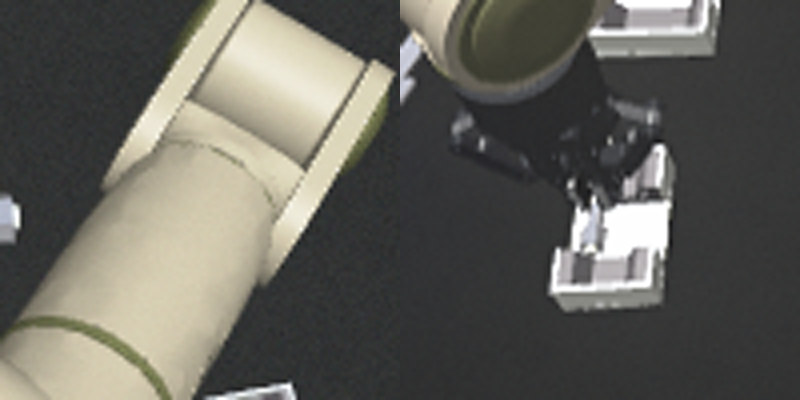

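```bash
python3 - <<'E'
from h import *
a=np.radians(10.2);u,v=proj("scene",[[630,-287,50]])[0].round()
for z,c in((57,(630.4,-287.8)),(23,(630.4,-287.5))):
    P=[[c[0]+s*np.cos(a),c[1]+s*np.sin(a),z] for s in(41,-41)]
    print(z,((proj("scene",P)-[u-50,v-50])*4+[400,0]).round())
E
```

```text
57 [[587. 253.]
 [601. 141.]]
23 [[602. 276.]
 [616. 166.]]
```

The column end appears where my projection puts it, so the offset in the picture is parallax. Lowering it.

Emit:
send_rows --targets '[{"offset": [0, 0, -1], "spin": 0}, {"offset": [0, 0, -2], "spin": 0}, {"offset": [0, 0, -2.5], "spin": 0}, {"offset": [0, 0, -2.9], "spin": 0}, {"offset": [0, 0, -3.1], "spin": 0}, {"offset": [0, 0, -3.2], "spin": 0}, {"offset": [0, 0, -3.25], "spin": 0}, {"offset": [0, 0, -3.25], "spin": 0}]'

```text
time_s: 19.1
eef_pos: [630.4, -288.4, 20.3]
ee_rot: [-0.003, 0.996, 0.088, 0.009]
force: [0.0, 0.9, -1.3]
grip_width: 0.091
grip_force: 39.2
```

Emit:
send_rows --targets '[{"offset": [0, 0, -0.05], "spin": 0}, {"offset": [0, 0, -0.08], "spin": 0}, {"offset": [0, 0, -0.08], "spin": 0}]'

```text
time_s: 19.35
eef_pos: [630.4, -288.4, 19.7]
ee_rot: [-0.003, 0.996, 0.088, 0.01]
force: [-0.1, 0.5, 1.6]
grip_width: 0.084
grip_force: 39.4
```

Emit:
send_rows --targets '[{"offset": [0, 0, -0.04], "spin": 0}, {"offset": [0, 0, -0.08], "spin": 0}, {"offset": [0, 0, -0.08], "spin": 0}]'

```text
time_s: 19.6
eef_pos: [630.5, -288.4, 19.6]
ee_rot: [-0.003, 0.996, 0.088, 0.01]
force: [-2.1, 2.2, 6.8]
grip_width: 0.09
grip_force: 40.0
```

Emit:
send_rows --targets '[{"offset": [0, 0, 0], "spin": 0}, {"offset": [0, 0, 0], "spin": 0}, {"offset": [0, 0, 0], "spin": 0}, {"offset": [0, 0, 0], "spin": 0}]' --grip 0.3

```text
time_s: 19.93
eef_pos: [630.2, -288.3, 18.3]
ee_rot: [-0.004, 0.996, 0.088, 0.009]
force: [0.6, 0.1, -0.1]
grip_width: 0.297
grip_force: 0.0
```

Emit:
send_rows --targets '[{"offset": [0, 0, 1], "spin": 0}, {"offset": [0, 0, 3], "spin": 0}, {"offset": [0, 0, 6], "spin": 0}, {"offset": [0, 1, 8], "spin": 0.1}, {"offset": [0, 3, 8], "spin": 0.22}, {"offset": [0, 5, 8], "spin": 0.34}, {"offset": [0.1, 7, 8], "spin": 0.46}, {"offset": [0.1, 9, 8], "spin": 0.58}]'

```text
time_s: 20.6
eef_pos: [631.4, -197.5, 99.4]
ee_rot: [-0.006, 0.928, 0.372, 0.008]
force: [0.3, -0.2, -0.1]
grip_width: 0.3
grip_force: 0.0
```

Emit:
send_rows --targets '[{"offset": [0, 2, 0], "spin": 0.12}, {"offset": [0, 4, 0], "spin": 0.24}, {"offset": [0, 6, 0], "spin": 0.36}, {"offset": [0.1, 8, 0], "spin": 0.48}, {"offset": [0.1, 9.4, -0.5], "spin": 0.6}, {"offset": [0.1, 9.4, -1], "spin": 0.72}, {"offset": [0.1, 9.4, -2], "spin": 0.835}, {"offset": [0.1, 9.4, -2], "spin": 0.835}]' --grip 0.7

```text
time_s: 21.27
eef_pos: [631.7, -103.8, 77.6]
ee_rot: [-0.01, 0.698, 0.716, 0.004]
force: [-0.9, -0.3, -0.8]
grip_width: 0.697
grip_force: 0.0
```

Emit:
send_rows --targets '[{"offset": [0, 0, 0], "spin": 0}, {"offset": [0, 0, 0], "spin": 0}]'

```text
time_s: 21.43
eef_pos: [632.6, -104.5, 79.4]
ee_rot: [-0.008, 0.701, 0.713, 0.005]
force: [-0.4, -0.4, -0.0]
grip_width: 0.701
grip_force: 0.0
```

```bash
python3 - <<'E'
from h import *
(p,d),(q,e)=ctrl.capture("top"),ctrl.capture("scene")
o=[]
for i,c,P in((p,"top",[630,-287,25]),(q,"scene",[630,-287,25]),(q,"scene",[632,-104,20])):
    x,y=proj(c,[P])[0].round().astype(int);o.append(cv2.resize(i[y-35:y+35,x-35:x+35,::-1],(266,266),interpolation=cv2.INTER_CUBIC))
cv2.imwrite("pics/chk3.png",np.hstack(o));s=ctrl.sense();print(s["eef_pos"],s["ee_rot"],s["joints"])
E
```

```text
[ 632.54705625 -104.58242741   79.30819288] [-0.00819869  0.70062752  0.71346225  0.00504807] [-0.35271975  0.71086981  1.28465831  0.01741426  1.15691955 -0.37796193]
```

View pics/chk3.png

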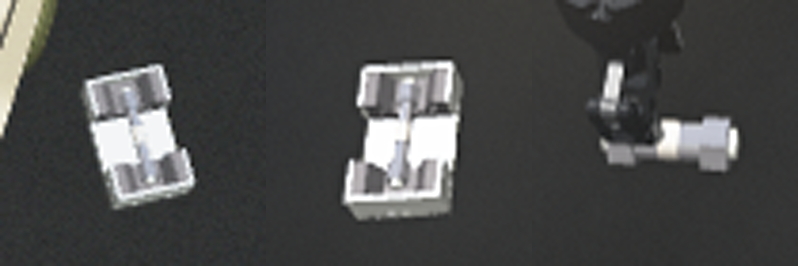

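The short column is home, and the gripper is lined up over the thick one. Going down to grip.

Emit:
send_rows --targets '[{"offset": [0, 0.1, -2], "spin": 0}, {"offset": [0, 0.1, -4], "spin": 0}, {"offset": [0, 0.1, -6], "spin": 0}, {"offset": [0, 0.1, -7.1], "spin": 0}, {"offset": [0, 0.1, -7.5], "spin": 0}, {"offset": [0, 0.1, -7.5], "spin": 0}]'

```text
time_s: 22.03
eef_pos: [632.2, -103.3, 3.2]
ee_rot: [-0.009, 0.7, 0.714, 0.005]
force: [0.9, -0.6, -0.5]
grip_width: 0.7
grip_force: 0.0
```

Emit:
send_rows --targets '[{"offset": [0, 0, 0], "spin": 0}, {"offset": [0, 0, 0], "spin": 0}, {"offset": [0, 0, 0], "spin": 0}, {"offset": [0, 0, 0], "spin": 0}, {"offset": [0, 0, 0], "spin": 0}, {"offset": [0, 0, 0], "spin": 0}]' --grip 0 --squeeze 70

```text
time_s: 22.53
eef_pos: [633.1, -103.6, 5.1]
ee_rot: [-0.007, 0.7, 0.714, 0.005]
force: [-0.4, 0.7, 6.4]
grip_width: 0.276
grip_force: 68.6
```

Emit:
send_rows --targets '[{"offset": [0, 0, 1], "spin": 0}, {"offset": [0, 0, 2.5], "spin": 0}, {"offset": [0, 0, 4.5], "spin": 0}, {"offset": [0, 0, 6.5], "spin": 0}, {"offset": [0, 0, 8], "spin": 0}, {"offset": [0, 0, 9], "spin": 0}, {"offset": [0, 0, 9], "spin": 0}]'

```text
time_s: 23.12
eef_pos: [633.1, -103.5, 96.1]
ee_rot: [-0.007, 0.7, 0.714, 0.006]
force: [0.6, -0.4, -1.8]
grip_width: 0.276
grip_force: 68.8
```

Emit:
send_rows --targets '[{"offset": [-0.8, -0.8, 0], "spin": -0.06}, {"offset": [-2.2, -2.2, 0], "spin": -0.16}, {"offset": [-3.8, -3.8, 0], "spin": -0.27}, {"offset": [-5.4, -5.5, 0], "spin": -0.38}, {"offset": [-7, -7.1, 0], "spin": -0.49}, {"offset": [-8.6, -8.8, 0], "spin": -0.6}, {"offset": [-10.2, -10.4, 0], "spin": -0.71}, {"offset": [-11.8, -12, 0], "spin": -0.82}]'

```text
time_s: 23.78
eef_pos: [513.0, -223.6, 92.6]
ee_rot: [-0.007, 0.928, 0.374, 0.007]
force: [0.7, -0.9, -2.8]
grip_width: 0.279
grip_force: 68.9
```

Emit:
send_rows --targets '[{"offset": [-1.6, -1.7, 0], "spin": -0.11}, {"offset": [-3.2, -3.4, 0], "spin": -0.22}, {"offset": [-4.8, -5.1, 0], "spin": -0.33}, {"offset": [-6.4, -6.8, -1], "spin": -0.44}, {"offset": [-7.8, -8.1, -2], "spin": -0.54}, {"offset": [-8.6, -8.9, -3], "spin": -0.627}, {"offset": [-8.6, -8.9, -4], "spin": -0.627}, {"offset": [-8.6, -8.9, -4], "spin": -0.627}]'

```text
time_s: 24.45
eef_pos: [427.3, -311.3, 51.2]
ee_rot: [-0.005, 0.997, 0.073, 0.008]
force: [0.8, 0.9, -3.1]
grip_width: 0.278
grip_force: 68.8
```

```bash
python3 look.py thi 428 -312 50;  python3 - <<'E'
from h import *
s=ctrl.sense();print(s['ee_rot'],s['joints'],s['force'])
a=np.radians(8.15);u,v=proj("scene",[[428,-312,50]])[0].round()
for z in(65,29):
    P=[[428.7+k*np.cos(a),-312.2+k*np.sin(a),z] for k in(46,-46)]
    print(z,((proj("scene",P)-[u-50,v-50])*4+[400,0]).round())
E
```

```text
[ 428.59930556 -311.58092702   53.15338091] 0.2743264433991408
[-0.00381954  0.99724935  0.07346189  0.00908298] [-0.85934695  0.52983458  1.69099607  0.02413138  0.9162205   0.54973725] [-0.51490208 -0.22099207 -2.18910893]
65 [[584. 242.]
 [601. 139.]]
29 [[597. 272.]
 [613. 170.]]
```

View pics/thi.png

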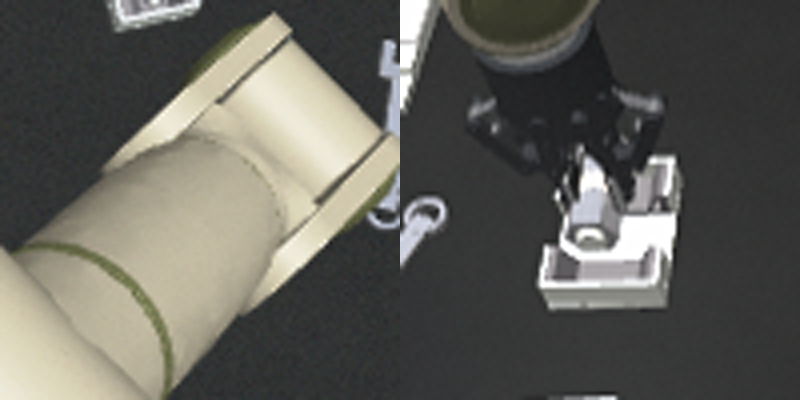

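The end face is at (588,238), as predicted. Lowering.

Emit:
send_rows --targets '[{"offset": [0, 0, -1], "spin": 0}, {"offset": [0, 0, -2], "spin": 0}, {"offset": [0, 0, -2.7], "spin": 0}, {"offset": [0, 0, -3.1], "spin": 0}, {"offset": [0, 0, -3.3], "spin": 0}, {"offset": [0, 0, -3.45], "spin": 0}, {"offset": [0, 0, -3.55], "spin": 0}, {"offset": [0, 0, -3.55], "spin": 0}]'

```text
time_s: 25.22
eef_pos: [428.4, -312.4, 18.1]
ee_rot: [-0.003, 0.997, 0.072, 0.009]
force: [-0.8, -0.1, -2.4]
grip_width: 0.275
grip_force: 68.8
```

Emit:
send_rows --targets '[{"offset": [0, 0, -0.04], "spin": 0}, {"offset": [0, 0, -0.08], "spin": 0}, {"offset": [0, 0, -0.08], "spin": 0}]'

```text
time_s: 25.47
eef_pos: [428.3, -312.3, 17.3]
ee_rot: [-0.003, 0.997, 0.072, 0.009]
force: [-0.8, -0.3, -2.4]
grip_width: 0.282
grip_force: 68.8
```

Emit:
send_rows --targets '[{"offset": [0, 0, -0.04], "spin": 0}, {"offset": [0, 0, -0.08], "spin": 0}, {"offset": [0, 0, -0.08], "spin": 0}]'

```text
time_s: 25.72
eef_pos: [428.4, -312.4, 17.1]
ee_rot: [-0.003, 0.997, 0.072, 0.009]
force: [-3.0, 2.0, 5.5]
grip_width: 0.276
grip_force: 69.7
```

Emit:
send_rows --targets '[{"offset": [0, 0, -0.04], "spin": 0}, {"offset": [0, 0, -0.06], "spin": 0}, {"offset": [0, 0, -0.06], "spin": 0}]'

```text
time_s: 25.97
eef_pos: [428.4, -312.4, 17.1]
ee_rot: [-0.003, 0.997, 0.072, 0.009]
force: [-4.8, 3.5, 11.8]
grip_width: 0.278
grip_force: 70.2
```

In contact. Release, rise and move aside.

Emit:
send_rows --targets '[{"offset": [0, 0, 0], "spin": 0}, {"offset": [0, 0, 0], "spin": 0}, {"offset": [0, 0, 0], "spin": 0}, {"offset": [0, 0, 0], "spin": 0}, {"offset": [0, 0, 0], "spin": 0}]' --grip 0.5

```text
time_s: 26.38
eef_pos: [428.3, -312.3, 15.8]
ee_rot: [-0.003, 0.997, 0.072, 0.009]
force: [0.2, -0.4, 0.6]
grip_width: 0.501
grip_force: 0.0
```

Emit:
send_rows --targets '[{"offset": [0, 0, 1], "spin": 0}, {"offset": [0, 0, 3], "spin": 0}, {"offset": [0, 0, 6], "spin": 0}, {"offset": [0, 0, 10], "spin": 0}, {"offset": [0, 4, 13], "spin": 0}, {"offset": [0, 8, 14], "spin": 0}, {"offset": [0, 12, 14], "spin": 0}, {"offset": [0, 16, 14], "spin": 0}]'

```text
time_s: 27.05
eef_pos: [428.3, -154.7, 157.6]
ee_rot: [-0.002, 0.997, 0.072, 0.011]
force: [1.1, -0.2, -0.3]
grip_width: 0.497
grip_force: 0.0
```

Emit:
send_rows --targets '[{"offset": [0, 4, 0], "spin": 0}, {"offset": [0, 8, 0], "spin": 0}, {"offset": [0, 12, 0], "spin": 0}, {"offset": [0, 16, 0], "spin": 0}, {"offset": [0, 16, 0], "spin": 0}]'

```text
time_s: 27.47
eef_pos: [427.4, 9.5, 156.6]
ee_rot: [-0.004, 0.997, 0.075, 0.01]
force: [0.2, -0.8, -0.4]
grip_width: 0.497
grip_force: 0.0
```

```bash
python3 - <<'E'
from h import *
p,_=ctrl.capture("top");q,_=ctrl.capture("scene")
a=p[110:270,150:430,::-1];b=q[150:310,120:420,::-1]
cv2.imwrite("pics/fin.png",np.vstack([cv2.resize(a,(525,300),interpolation=cv2.INTER_CUBIC),cv2.resize(b,(525,280),interpolation=cv2.INTER_CUBIC)]))
E
```

```text
(no output)
```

View pics/fin.png

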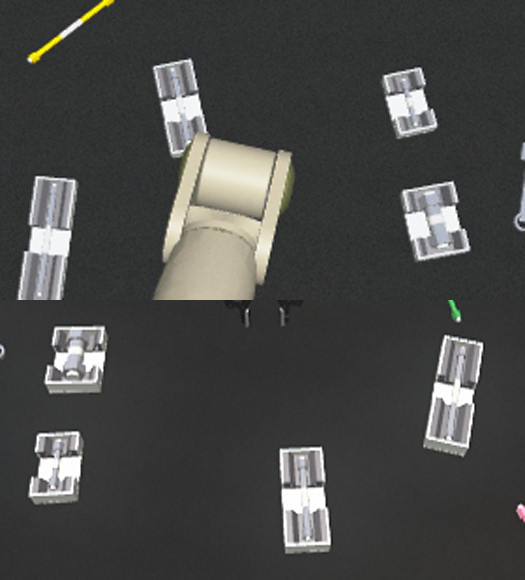

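All four columns lie in their own troughs. The thick one is at (435,222) in the top crop and (77,355) in the scene crop. Handing in.

```bash
python3 -c "
from rig import ctrl
print(ctrl.finish_job())"
```

```text
the job is handed in; nothing more can be done
None
```

The job is handed in: all four columns were lowered into their own boxes and look fully seated in the final pictures, and I never touched the wrench, the bottle or the look-alikes; the verdict itself was not reported back.

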